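# Switch on the counter scale and weigh a tin

## Task

Weigh the cocoa tin on the counter scale: with a fingertip in the recessed slot, slide the scale's little power switch all the way to the end nearest the round button, then press that button fully down and let it come up to zero the empty pan. Then set the tin down upright on the middle of the pan, not letting go of it in the air, and leave the ribbon spool, the pack and the price card where they are.

Things in the scene. Friction and masses are not known exactly. Their poses are not given: they have to be found in the camera images.
- scale: Grey counter scale, fixed to the table, case 190 (x) x 250 (y) x 36 mm; origin under its centre at table height, z up. Its controls lie along its front (-x) edge on the 36 mm high case top: the recessed slot, then towards +y the round button, then a display (36 x 74 mm, 38 mm high, centred at y = 78 mm). The slot is 74 mm long (along y), 28 mm wide and 7 mm deep, its floor 29 mm above the table, its centre at x = -66, y = -67 mm. A flat steel pan covers the rear of the case.
- slide_top (a point): Centre of the top of the power switch, a black ribbed nub 9 mm long (y) x 15 mm wide (x) standing 6 mm up from the slot's floor, so flush with the case top; axes as the scale's. The rest of the slot is empty: about 49 mm is free behind the nub (-y side) when it is off.
- power_slide (a joint): Travel of the power switch along the scale's +y, towards the round button: 0 = off, 0.014 m = on, fully home against its stop. Starts off or nearly so. It stays where it is left and needs about 1.5 to 2 N.
- button_top (a point): Centre of the top face of the round steel button, 24 mm in diameter, 8 mm proud of the case top; 79 mm to the scale's +y from the slot's centre.
- zero_button (a joint): Travel of the button straight down: 0 = up, 0.004 m = fully down. A spring (1.5 N at the start, 4.5 N fully down) returns it.
- pan_center (a point): Centre of the top of the scale's flat steel pan, 130 (x) x 220 (y) mm, 54 mm above the table; axes as the scale's.
- tin_center (a point): Centre (half-way up) of the cocoa tin, an upright closed cylinder 64 mm tall, its body 62 mm in diameter, its lid (the top 12 mm) 64 mm, about 0.25 kg, z up. It may be gripped across its diameter.
- spool_center (a point): Centre of a ribbon spool lying flat, 53 mm in diameter, 22 mm tall. Bystander.
- pack: Sweet pack, a flat box 46 x 96 x 22 mm lying on the table; origin under its centre. Bystander.
- card: Price card in a low stand, 19 x 68 x 49 mm; origin under its centre. Bystander. (A fixed wooden chest with open compartments stands nearer the robot, right of the scale, reaching to about x = 0.43 m between y = -0.21 and 0.08 m: keep the wrist clear of it.)
Mind the look-alikes: they are no part of the job. Leave any red look-alike of the part that bears tin_center alone.

How it is judged:
By the outcome, as a careful person would: the job done as asked, in the order asked, and still so for the second after the job is handed in, with the robot touching nothing.
It also fails if it takes over 61 s, if anything falls off the work surface, if the arm or the gripper's body presses on something with over 40 N, if the wrist force passes 120 N, or if a joint passes its speed limit or range.

## Robot

A 6-joint arm with a two-finger parallel gripper is mounted at the origin on a cart in front of the work surface, level with it; the furniture and walls round the work are solid. World frame = base frame: x ahead of the robot, y to its left, z up, the work surface at z = 0. Lengths are in m, angles in rad, forces in N, time in s.
With the tool pointing down it reaches from about 0.35 to 0.8 m from the base axis. Payload 7.3 kg.
Tool frame: the origin (TCP) lies between the finger pads; the fingertips stand r.tips_ahead ahead of it and the grasp point (between the pads) lies 5 mm behind it (r.tips_ahead is the distance from the TCP to the fingertips, in m); z points along the fingers, y is the direction in which the jaws open and shut (so a half turn about z gives the same grasp; the last joint's range is limited). The gripper opens to 85 mm and grips with 20 to 120 N. Pads are 22 mm wide; open, the fingers measure 114 mm over their backs; the gripper's body (76 mm by 85 mm) begins 54 mm behind the grasp point. The pads swing forward as they close: fully open they stand 13 mm farther back than shut.
Start: joints at [1.143, 0.342, 1.524, -0, 1.275, -0.146], TCP at [0.146, 0.504, 0.245] pointing down, gripper open.
Joint ranges: [-2.53, 2.53], [-0.77, 2.02], [0.04, 2.7], [-1, 4.14], [0.28, 2.66], [-3.11, 3.11]. Speed limits (rad/s): [2.57, 2.57, 3.14, 3.14, 3.14, 3.14].

## Interface

Orientations are given as a unit quaternion [w, x, y, z].
In Python, from plant import r gives the robot as it stands.
- The arm moves only by the tool jog_arm, never from a script. Its argument "moves" is a list of rows, each a list of 7 numbers: the shift along the tool's x, y, z in m, then the turn, a rotation vector about the tool's x, y, z in rad, then the gripper command: -1 is fully open, 1 is shut, values between are in proportion. In form: [[dx, dy, dz, rx, ry, rz, claw], ...]. A call has 1 to 5 rows; each row shifts and turns the commanded pose from where the row before left it, along the tool's axes as they then stand; what a row does not reach is not made up. A row lasts 1/10 s, in which the tool goes at most 50 mm and 8.59 degrees, less where a joint would pass 70% of its speed; a pose out of reach is approached as far as the arm can. A call with a gripper value outside its range is refused whole. The fingers move at their own pace and stop on an object; the grip force is fixed at half the most. Time passes only in rows, so rows that do not move let the fingers close. It gives the time, the measured TCP pose, the force and the opening at its end, in the units of the state.
- r.get_state(): the state, without advancing time (a new reading comes with each control period).
- r.snapshot(name): name is "side" or "top" or "wrist"; returns the picture (480x640x3 uint8, red, green, blue); there is no depth.
- r.calibration(name): a dict with "vertical_fov" (degrees; the focal length in pixels is half the picture's height over the tangent of half this angle, whatever the lens; pixels are square), "cx", "cy" (the principal point, pixels), "k1" (the pictures are not rectified: a ray, as slopes to the right and down, at radius r is drawn at 1 + k1 r^2 times it, then the intrinsics apply), "R" (3x3) and "t" (3): a world point X has camera coordinates R X + t; the wrist camera has in their place "mount" (4x4, takes a point from camera to tool coordinates, whose origin is the TCP and whose axes are the flange's). Camera axes: x right, y down, z forward; pixel columns grow to the right and rows downward; lengths in m; the calibration is good to about 2 mm. A picture is of the moment at which its call begins: read the wrist's pose just before it. calibration takes no time and is no camera call.
- r.hand_in(): hands the job in, once; it reports no verdict.
The state is a dict: "time_s": time; "qpos": joint angles; "joint_velocities": joint speeds; "tau": joint torques, N m; "ee_pos": TCP position; "ee_rot": TCP orientation; "ft_force": force on the tool from outside, world axes, zero at the start; "wrist_torque": the same for the moment, N m; "width": finger opening in m.
Only numpy, scipy, OpenCV 4.12 (cv2) and the standard library are available. Lean on these libraries where they do the work, as an engineer would, in place of code of your own. Each camera call takes 0.05 s, during which the arm holds its last target. There are 200 camera calls.

## Working session

There is one attempt and no reset: what is moved stays moved. The work goes in short steps, Python scripts to look and compute and a tool call to move; the robot and the scene stay as the last step left them, time stands still between calls to the robot, and variables do not carry over. Pictures are saved under pics/ and viewed, about 8 in all and at most 12, crops included, and the job is handed in when it is done.

Besides the shell and the picture viewer there is one more tool, called after "Request:" as name(argument=value, ...), one argument or row to a line, values as JSON. jog_arm: Moves the arm, as the interface text tells. Its arguments: {"type":"object","properties":{"moves":{"type":"array","items":{"type":"array","items":{"type":"number"}}}},"required":["moves"]}

```bash
mkdir -p pics; ls
cat > h.py <<'E'
from plant import r
import numpy as np, cv2
from scipy.spatial.transform import Rotation as Ro
def snap(n,f=None):
    s=r.get_state(); im=r.snapshot(n)
    if f: cv2.imwrite('pics/'+f,im[:,:,::-1])
    return s,im
def ray(n,u,v,s=None):
    c=r.calibration(n); f=240/np.tan(np.radians(c['vertical_fov'])/2)
    d=np.array([(u-c['cx'])/f,(v-c['cy'])/f]); p=d.copy()
    for _ in range(30): p=d/(1+c['k1']*(p@p))
    d=np.append(p,1)
    if n=='wrist':
        M=np.array(c['mount']); q=s['ee_rot']; R=Ro.from_quat([q[1],q[2],q[3],q[0]]).as_matrix()
        return R@M[:3,3]+np.array(s['ee_pos']), R@M[:3,:3]@d
    R=np.array(c['R']); return -R.T@np.array(c['t']), R.T@d
def onz(n,u,v,z,s=None):
    o,d=ray(n,u,v,s); return o+d*(z-o[2])/d[2]
def proj(n,X):
    c=r.calibration(n); f=240/np.tan(np.radians(c['vertical_fov'])/2)
    p=np.array(c['R'])@np.array(X)+np.array(c['t']); a=p[:2]/p[2]; a=a*(1+c['k1']*(a@a)); return a*f+[c['cx'],c['cy']]
E
python3 - <<'E'
from h import *
s,a=snap('top'); _,b=snap('side')
cv2.imwrite('pics/a.png',a[:,:,::-1]); cv2.imwrite('pics/b.png',b[:,:,::-1])
print(r.get_state(), r.tips_ahead); 
for n in('top','side','wrist'):print(r.calibration(n))
E
```

```text
pics
{'time_s': 0.1, 'qpos': array([ 1.14299500e+00,  3.42629840e-01,  1.52487807e+00, -1.51675671e-05,
        1.27536330e+00, -1.45990999e-01]), 'joint_velocities': array([-0.00041845, -0.0012622 , -0.00330944,  0.00102499, -0.00134983,
       -0.00158312]), 'tau': array([ 2.36578257e-03, -4.34442151e+01, -2.46488214e+01, -8.17350497e-05,
        4.83926298e-03,  3.74260996e-07]), 'ee_pos': array([0.14584871, 0.50401295, 0.24472263]), 'ee_rot': array([-1.73942909e-04,  1.40437144e-01,  9.90089390e-01, -6.15199657e-04]), 'ft_force': array([-0.26116446, -0.13336153,  0.13176558]), 'wrist_torque': array([-0.04659632, -0.01987174, -0.00468536]), 'width': 0.08555504697982944} 0.014
{'vertical_fov': 56.44330986562762, 'cx': 322.673507778943, 'cy': 241.038450541213, 'k1': -0.051809514460298724, 'R': array([[ 1.20686226e-02, -9.99927005e-01,  5.76849725e-04],
       [-9.98975621e-01, -1.20822974e-02, -4.36087988e-02],
       [ 4.36125852e-02, -4.99606777e-05, -9.99048517e-01]]), 't': array([-0.09285198,  0.52759547,  1.14031961])}
{'vertical_fov': 46.232537830979, 'cx': 313.2267894691038, 'cy': 250.65732420262262, 'k1': -0.13547622759786432, 'R': array([[ 0.97095301, -0.23891176, -0.01309272],
       [-0.15146309, -0.57135264, -0.80660715],
       [ 0.18522738,  0.7851607 , -0.59094288]]), 't': array([-0.52804241,  0.09119363,  1.37638049])}
{'vertical_fov': 63.47989237720983, 'cx': 323.80320141477335, 'cy': 233.4074751455777, 'k1': -0.04993660520729994, 'mount': array([[-1.77157197e-03, -9.55474090e-01, -2.95069695e-01,
         7.53734584e-02],
       [ 9.99998414e-01, -1.63858234e-03, -6.97957798e-04,
        -8.66583312e-05],
       [ 1.83384602e-04, -2.95070463e-01,  9.55475477e-01,
        -1.27461904e-01],
       [ 0.00000000e+00,  0.00000000e+00,  0.00000000e+00,
         1.00000000e+00]])}
```

View pics/a.png

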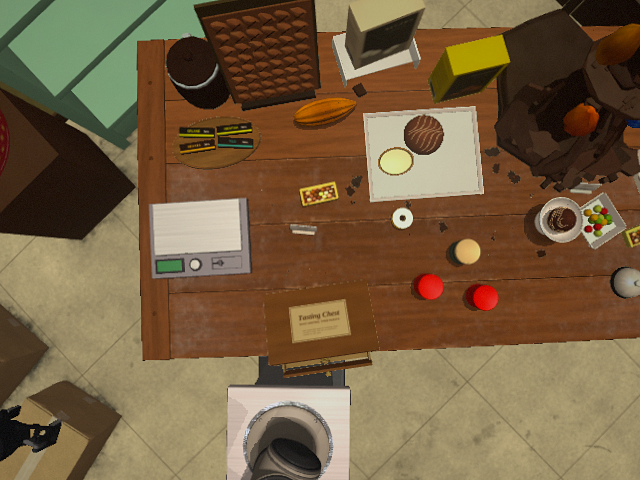

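View pics/b.png

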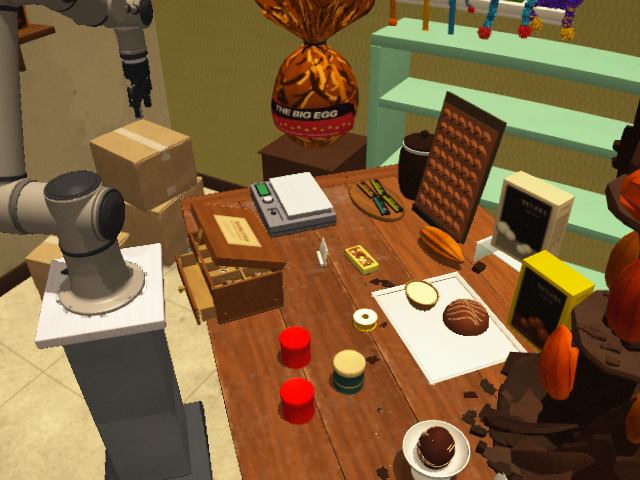

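Top view: the scale is at (150-250, 198-277), with the button at about (196,265) and the slot at about (222,263). Candidates for the tin are the cream-lidded green can at (467,251), which is at (349,370) in the side view, and two red cans at (429,286) and (484,297). The green and cream one fits because the red ones are the look-alikes. I'll confirm it in a crop and measure.

Run:
```python
from h import *
a=cv2.imread('pics/a.png'); b=cv2.imread('pics/b.png')
A=cv2.resize(a[190:285,140:260],None,fx=4,fy=4,interpolation=cv2.INTER_CUBIC)
B=cv2.resize(b[310:430,265:385],(300,300)); C=cv2.resize(a[230:320,400:510],(300,245))
o=np.zeros((560,790,3),np.uint8); o[:380,:480]=A; o[:300,485:785]=B; o[305:550,485:785]=C
cv2.imwrite('pics/c.png',o)
# lid
h=cv2.cvtColor(a,cv2.COLOR_BGR2HSV); print(h[251,467],h[210,200],h[255,225])
m=np.zeros(a.shape[:2],np.uint8); m[232:272,448:488]=((abs(a[232:272,448:488].astype(int)-a[251,467]).sum(2)<80)*255)
M=cv2.moments(m,True); u,v=M['m10']/M['m00'],M['m01']/M['m00']; print('lid',u,v,M['m00'],onz('top',u,v,.064))
# pan
p=((h[:,:,1]<60)&(h[:,:,2]>150)).astype(np.uint8); p[:, :145]=0;p[:,255:]=0;p[:190]=0;p[285:]=0
c=max(cv2.findContours(p,0,2)[0],key=cv2.contourArea); q=cv2.boxPoints(cv2.minAreaRect(c)); W=np.array([onz('top',*x,.054) for x in q]); print('pan',q,W,W.mean(0))
```

```text
[ 20 133 220] [ 19  37 211] [ 11  29 149]
lid 467.9909090909091 251.025 440.0 [ 0.50604    -0.44568983  0.064     ]
pan [[151.17805 203.08588]
 [238.25362 198.06229]
 [241.2304  249.65979]
 [154.15483 254.68338]] [[0.61695804 0.34507577 0.054     ]
 [0.63167049 0.12558606 0.054     ]
 [0.5029568  0.11545507 0.054     ]
 [0.48765668 0.33364404 0.054     ]] [0.55981051 0.22994024 0.054     ]
```

View pics/c.png

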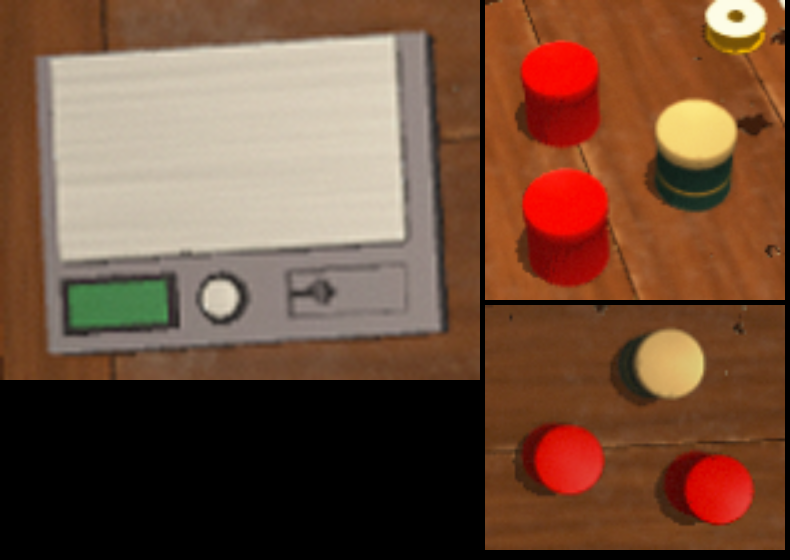

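The crop confirms it: the cream-lidded green tin is at (467,251), the red ones are look-alikes, and the nub is at the button end of the slot, in its off position. Next are the targets in world coordinates.

Run:
```python
from h import *
for n,(x,y),z in(('slot',(347,291),.036),('nub',(320,291),.036),('btn',(222,298),.044)):
    print(n,onz('top',140+x/4,190+y/4,z))
# scale frame guess
th=.07; c=np.array([.5598,.2299]); R=np.array([[np.cos(th),-np.sin(th)],[np.sin(th),np.cos(th)]])
for px in(60,):  # pan centre offset in x unknown: infer from slot
    s=onz('top',140+347/4,190+291/4,.036)[:2]; print('pan rel slot in scale frame',R.T@(c-s))
```

```text
slot [0.46988752 0.15474017 0.036     ]
nub [0.46966182 0.17184879 0.036     ]
btn [0.46451358 0.23173397 0.044     ]
pan rel slot in scale frame [0.09494918 0.06868703]
```

Request:
jog_arm(
  moves=[
    [0,0,0,0,0,-0.145,1],
    [0,0,0,0,0,-0.145,1],
    [0,0,0,0,0,-0.06,1],
    [-0.02,-0.035,0,0,0,0,1],
    [-0.02,-0.035,0,0,0,0,1],
  ],
)

```text
time_s: 0.6
ee_pos: [0.1905, 0.4365, 0.2446]
ee_rot: [-0.0, -0.035, 0.999, -0.0]
ft_force: [-0.6, -0.8, -0.8]
width: 0.0121
```

Request:
jog_arm(
  moves=[
    [-0.03,-0.035,0.005,0,0,0,1],
    [-0.03,-0.035,0.005,0,0,0,1],
    [-0.03,-0.035,0.005,0,0,0,1],
    [-0.03,-0.035,0.005,0,0,0,1],
    [-0.03,-0.035,0.005,0,0,0,1],
  ],
)

```text
time_s: 1.1
ee_pos: [0.3531, 0.2712, 0.22]
ee_rot: [-0.0, -0.034, 0.999, 0.0]
ft_force: [1.6, 0.6, -0.0]
width: 0.0001
```

Request:
jog_arm(
  moves=[
    [-0.03,-0.035,0.005,0,0,0,1],
    [-0.03,-0.035,0.005,0,0,0,1],
    [-0.03,-0.035,0.005,0,0,0,1],
    [-0.02,-0.01,0.01,0,0,0,1],
    [0,0,0,0,0,0,1],
  ],
)

```text
time_s: 1.6
ee_pos: [0.4714, 0.1636, 0.1937]
ee_rot: [-0.001, -0.032, 0.999, -0.0]
ft_force: [-0.9, -0.7, -0.3]
width: 0.0001
```

Run:
```python
from h import *
s,im=snap('wrist','d.png'); print(s['ee_pos'],s['ee_rot'],s['width'],s['ft_force']); np.save('sd.npy',s,allow_pickle=True)
```

```text
[0.47136521 0.16358539 0.19371251] [-8.74467943e-04 -3.22201365e-02  9.99480380e-01 -2.61891637e-04] 9.115280070882875e-05 [-0.91523722 -0.69393454 -0.31369606]
```

View pics/d.png

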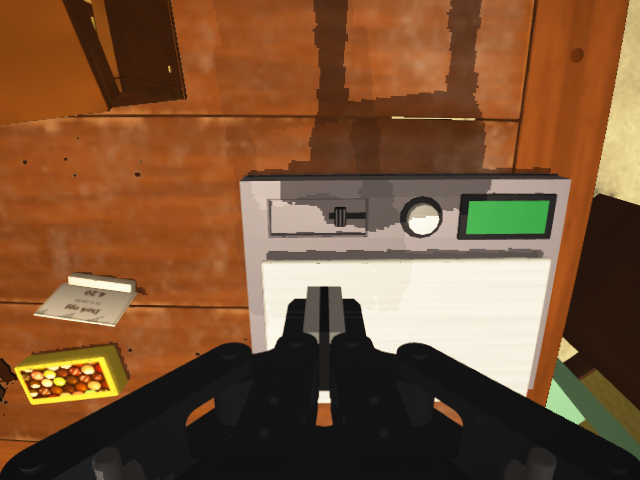

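Wrist view: slot corners at about (269,199), (366,198), (368,236) and (271,236), nub at (339,216), button top at (425,219), case edge from (241,181) to (571,179).

Run:
```python
from h import *
s=np.load('sd.npy',allow_pickle=True).item()
im=cv2.imread('pics/d.png')
h=cv2.cvtColor(im,cv2.COLOR_BGR2HSV); g=((h[:,:,0]>45)&(h[:,:,0]<80)&(h[:,:,1]>100)).astype(np.uint8); g[:150]=0; g[260:]=0; g[:,565:]=0
q=cv2.boxPoints(cv2.minAreaRect(max(cv2.findContours(g,0,2)[0],key=cv2.contourArea))); print('disp',onz('wrist',*q.mean(0),.038,s))
P=lambda u,v,z:onz('wrist',u,v,z,s)[:2].round(4)
c=[P(*x,.036) for x in((269,199),(366,198),(368,236),(271,236))]; print(c,np.mean(c,0),np.linalg.norm(c[1]-c[0]),np.linalg.norm(c[2]-c[1]))
print('nub',P(339,216,.035),'btn',P(425,219,.044)); e=P(571,179,.036)-P(241,181,.036); print('edge',e,np.linalg.norm(e),-e[0]/e[1])
cv2.imwrite('pics/e.png',cv2.resize(im[170:250,255:455],(800,320),interpolation=cv2.INTER_CUBIC))
```

```text
disp [0.46086347 0.30288667 0.038     ]
[array([0.4594, 0.1213]), array([0.4541, 0.1938]), array([0.4837, 0.1982]), array([0.4884, 0.1235])] [0.4714 0.1592] 0.07269346600623745 0.029925240182828956
nub [0.4695 0.1747] btn [0.4654 0.2381]
edge [-0.0178  0.2469] 0.24754080471712134 0.07209396516808417
```

View pics/e.png

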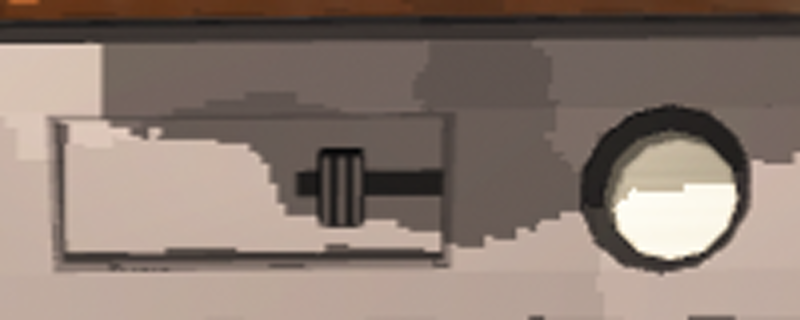

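Request:
jog_arm(
  moves=[
    [0,-0.017,0.03,0,0,-0.008,1],
    [0,0,0.03,0,0,0,1],
    [0,0,0.03,0,0,0,1],
    [0,0,0.03,0,0,0,1],
    [0,0,0,0,0,0,1],
  ],
)

```text
time_s: 2.15
ee_pos: [0.4676, 0.1491, 0.0726]
ee_rot: [-0.004, -0.039, 0.999, -0.0]
ft_force: [-0.5, -0.1, 0.7]
width: 0.0001
```

Run:
```python
from h import *
s,im=snap('wrist','f.png'); print(s['ee_pos'],s['ee_rot'],s['ft_force']); np.save('sf.npy',s,allow_pickle=True)
```

```text
[0.4676415  0.14912838 0.07261244] [-3.76283304e-03 -3.87283902e-02  9.99242642e-01 -3.10197273e-04] [-0.47745159 -0.13145613  0.74928448]
```

View pics/f.png

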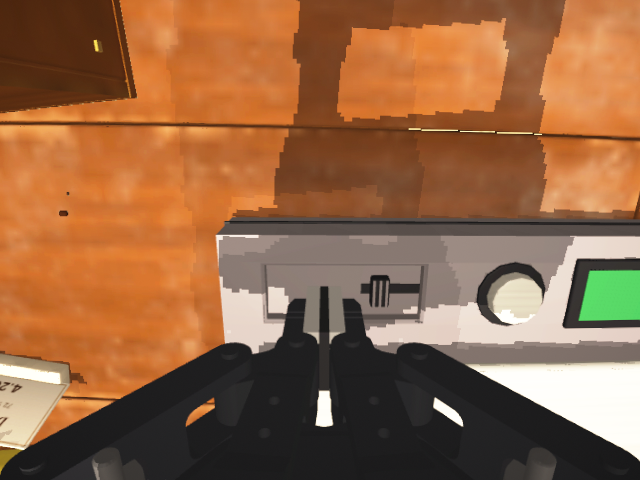

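Close view: slot rim from (263,264) to (426,264), bottom at about v=319, nub at (380,291), button top at (517,297).

Run:
```python
from h import *
s=np.load('sf.npy',allow_pickle=True).item()
P=lambda u,v,z:onz('wrist',u,v,z,s)[:2].round(4)
for n,x,z in(('fl',(263,264),.036),('fr',(426,264),.036),('br',(424,319),.036),('bl',(264,319),.036),('nub',(380,284),.035),('nubbot',(380,306),.032),('btn',(517,297),.044),('casecorner',(217,236),.036)): print(n,P(*x,z))
t=r.get_state();print(t['ee_pos'],t['ee_rot'])
q=t['ee_rot'];R=Ro.from_quat([q[1],q[2],q[3],q[0]]).as_matrix();print(R.round(4))
```

```text
fl [0.4593 0.1205]
fr [0.4538 0.1945]
br [0.4817 0.1979]
bl [0.4874 0.1218]
nub [0.4656 0.1749]
nubbot [0.4784 0.1769]
btn [0.4636 0.2358]
casecorner [0.4476 0.0996]
[0.46919161 0.14927507 0.07458317] [-1.98603830e-03 -3.87184459e-02  9.99248179e-01 -1.16762168e-04]
[[-9.97e-01 -7.74e-02 -4.00e-03]
 [-7.74e-02  9.97e-01 -4.00e-04]
 [ 4.00e-03 -1.00e-04 -1.00e+00]]
```

Request:
jog_arm(
  moves=[
    [0,0,0,0,0,0,1],
    [0,0,0,0,0,0,1],
    [0,0,0,0,0,0,1],
  ],
)

```text
time_s: 2.5
ee_pos: [0.4717, 0.1489, 0.0767]
ee_rot: [0.001, -0.038, 0.999, 0.0]
ft_force: [-0.7, 0.3, 0.5]
width: -0.0003
```

Request:
jog_arm(
  moves=[
    [0,-0.001,0.008,0,0,0,1],
    [0,0,0.008,0,0,0,1],
    [0,0,0,0,0,0,1],
    [0,0,0,0,0,0,1],
    [0,0,0,0,0,0,1],
  ],
)

```text
time_s: 3.0
ee_pos: [0.4711, 0.1476, 0.0593]
ee_rot: [-0.0, -0.038, 0.999, 0.0]
ft_force: [-0.1, -0.2, 0.2]
width: 0.0
```

Request:
jog_arm(
  moves=[
    [0,0,0.005,0,0,0,1],
    [0,0,0.004,0,0,0,1],
    [0,0,0.002,0,0,0,1],
    [0,0,0,0,0,0,1],
    [0,0,0,0,0,0,1],
  ],
)

```text
time_s: 3.5
ee_pos: [0.4711, 0.1477, 0.0482]
ee_rot: [-0.0, -0.038, 0.999, 0.0]
ft_force: [0.1, -0.8, 0.1]
width: -0.0
```

Request:
jog_arm(
  moves=[
    [0,0,0.0015,0,0,0,1],
    [0,0,0.001,0,0,0,1],
    [0,0,0,0,0,0,1],
    [0,0,0,0,0,0,1],
  ],
)

```text
time_s: 3.9
ee_pos: [0.471, 0.1477, 0.0458]
ee_rot: [0.0, -0.038, 0.999, 0.0]
ft_force: [0.1, -0.1, -0.1]
width: -0.0
```

Request:
jog_arm(
  moves=[
    [0,0.002,0,0,0,0,1],
    [0,0.002,0,0,0,0,1],
    [0,0,0,0,0,0,1],
    [0,0,0,0,0,0,1],
  ],
)

```text
time_s: 4.3
ee_pos: [0.4707, 0.1518, 0.0458]
ee_rot: [0.0, -0.038, 0.999, 0.0]
ft_force: [-0.4, -1.0, 0.3]
width: 0.0002
```

Request:
jog_arm(
  moves=[
    [0,0.003,0,0,0,0,1],
    [0,0.003,0,0,0,0,1],
    [0,0.002,0,0,0,0,1],
    [0,0,0,0,0,0,1],
  ],
)

```text
time_s: 4.7
ee_pos: [0.4701, 0.16, 0.0458]
ee_rot: [0.0, -0.038, 0.999, 0.0]
ft_force: [0.3, -1.0, 0.2]
width: -0.0
```

Request:
jog_arm(
  moves=[
    [0,0.002,0,0,0,0,1],
    [0,0.002,0,0,0,0,1],
    [0,0,0,0,0,0,1],
  ],
)

```text
time_s: 5.0
ee_pos: [0.4698, 0.1638, 0.0458]
ee_rot: [0.0, -0.038, 0.999, 0.0]
ft_force: [0.4, 0.6, 0.8]
width: -0.0004
```

Request:
jog_arm(
  moves=[
    [0,0.002,0,0,0,0,1],
    [0,0.002,0,0,0,0,1],
    [0,0,0,0,0,0,1],
  ],
)

```text
time_s: 5.3
ee_pos: [0.4695, 0.1677, 0.0458]
ee_rot: [0.0, -0.038, 0.999, 0.0]
ft_force: [0.2, 0.2, -0.1]
width: 0.0001
```

Request:
jog_arm(
  moves=[
    [0,0.002,0,0,0,0,1],
    [0,0.001,0,0,0,0,1],
    [0,0,0,0,0,0,1],
  ],
)

```text
time_s: 5.6
ee_pos: [0.4693, 0.1707, 0.0458]
ee_rot: [0.0, -0.038, 0.999, 0.0]
ft_force: [0.3, -0.4, -0.2]
width: 0.0003
```

Request:
jog_arm(
  moves=[
    [0,0.002,0,0,0,0,1],
    [0,0,0,0,0,0,1],
  ],
)

```text
time_s: 5.8
ee_pos: [0.4692, 0.1728, 0.0458]
ee_rot: [0.0, -0.038, 0.999, 0.0]
ft_force: [-0.3, -1.0, -0.1]
width: 0.0002
```

Request:
jog_arm(
  moves=[
    [0,0.002,0,0,0,0,1],
    [0,0,0,0,0,0,1],
  ],
)

```text
time_s: 6.0
ee_pos: [0.469, 0.1748, 0.0458]
ee_rot: [0.0, -0.038, 0.999, 0.0]
ft_force: [0.8, -0.6, -0.0]
width: 0.0002
```

Run:
```python
from h import *
s,im=snap('wrist'); print(s['ee_pos'],s['ft_force'])
cv2.imwrite('pics/g.png',cv2.resize(im[210:380,200:460],(780,510),interpolation=cv2.INTER_CUBIC)[:,:,::-1])
```

```text
[0.46898279 0.17481179 0.04581164] [ 0.78860219 -0.64526012 -0.0238963 ]
```

View pics/g.png

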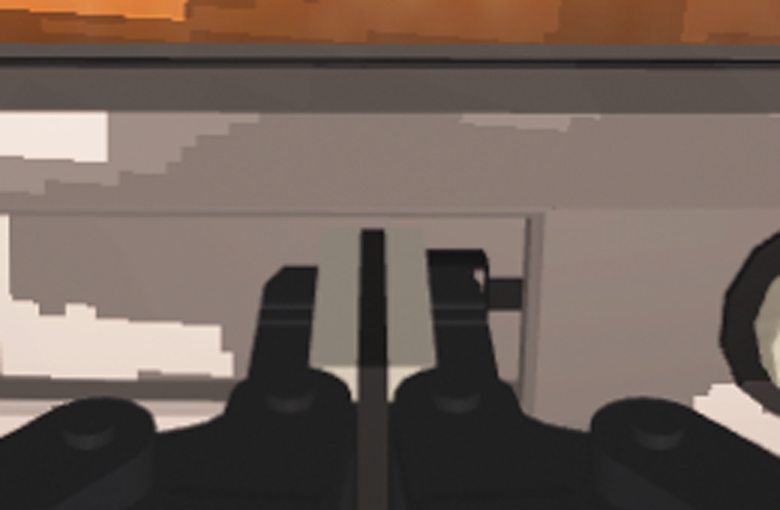

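Now the nub is against the right finger at crop (430-488,250), about 4 mm short of the slot end at crop x=525. I'll push on to its stop.

Request:
jog_arm(
  moves=[
    [0,0.002,0,0,0,0,1],
    [0,0,0,0,0,0,1],
  ],
)

```text
time_s: 6.25
ee_pos: [0.4688, 0.1767, 0.0458]
ee_rot: [0.0, -0.038, 0.999, 0.0]
ft_force: [-0.6, -0.8, -0.2]
width: -0.0002
```

Request:
jog_arm(
  moves=[
    [0,0.001,0,0,0,0,1],
    [0,0,0,0,0,0,1],
  ],
)

```text
time_s: 6.45
ee_pos: [0.4688, 0.1776, 0.0458]
ee_rot: [0.0, -0.038, 0.999, 0.0]
ft_force: [-0.1, -1.0, -0.3]
width: 0.0001
```

Request:
jog_arm(
  moves=[
    [0,0.001,0,0,0,0,1],
    [0,0,0,0,0,0,1],
  ],
)

```text
time_s: 6.65
ee_pos: [0.4687, 0.1782, 0.0458]
ee_rot: [-0.0, -0.038, 0.999, -0.0]
ft_force: [0.8, -4.6, -0.3]
width: 0.0002
```

Request:
jog_arm(
  moves=[
    [0,0.001,0,0,0,0,1],
    [0,0,0,0,0,0,1],
  ],
)

```text
time_s: 6.85
ee_pos: [0.4687, 0.1784, 0.0458]
ee_rot: [-0.0, -0.038, 0.999, -0.001]
ft_force: [1.6, -9.7, 0.5]
width: 0.0001
```

Request:
jog_arm(
  moves=[
    [0,-0.003,0,0,0,0,1],
    [0,-0.003,0,0,0,0,1],
    [0,0,-0.02,0,0,0,1],
    [0,0,-0.02,0,0,0,1],
    [0,0,0,0,0,0,1],
  ],
)

```text
time_s: 7.35
ee_pos: [0.4705, 0.1741, 0.088]
ee_rot: [0.002, -0.038, 0.999, 0.001]
ft_force: [0.3, 0.1, -0.7]
width: 0.0002
```

Run:
```python
from h import *
s,im=snap('wrist'); print(s['ee_pos'],s['ee_rot'],s['ft_force']);np.save('si.npy',s,allow_pickle=True)
cv2.imwrite('pics/i.png',im[:,:,::-1])
```

```text
[0.47051948 0.17413449 0.08796311] [ 2.31468510e-03 -3.80922187e-02  9.99271327e-01  6.64105289e-04] [ 0.25990635  0.12637997 -0.71455319]
```

View pics/i.png

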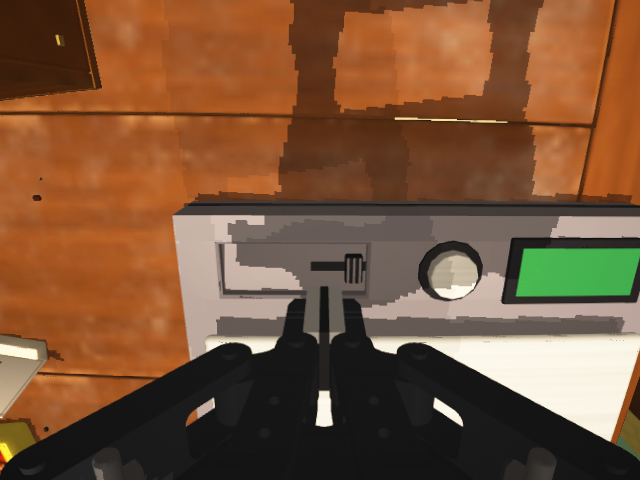

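The nub at (354,268) now sits at the slot's button end (slot edge at 367), and the force rose to 9.7 N at the stop. The button is at (454,274), so I move over it.

Request:
jog_arm(
  moves=[
    [0.001,0.03,0,0,0,0,1],
    [0,0.033,0,0,0,0,1],
    [0,0,0,0,0,0,1],
    [0,0,0.01,0,0,0,1],
    [0,0,0,0,0,0,1],
  ],
)

```text
time_s: 7.9
ee_pos: [0.4621, 0.2354, 0.0738]
ee_rot: [-0.002, -0.038, 0.999, -0.001]
ft_force: [0.7, -0.9, -0.6]
width: -0.0002
```

Run:
```python
from h import *
s=np.load('si.npy',allow_pickle=True).item(); print(onz('wrist',454,274,.044,s)); print(r.get_state()['ee_pos'])
```

```text
[0.46407028 0.23629221 0.044     ]
[0.46205378 0.2353967  0.0738195 ]
```

Request:
jog_arm(
  moves=[
    [-0.002,0.001,0.006,0,0,0,1],
    [0,0,0.006,0,0,0,1],
    [0,0,0,0,0,0,1],
    [0,0,0,0,0,0,1],
  ],
)

```text
time_s: 8.3
ee_pos: [0.4652, 0.2371, 0.0636]
ee_rot: [-0.0, -0.038, 0.999, -0.0]
ft_force: [-0.1, 0.3, -0.4]
width: -0.0001
```

Request:
jog_arm(
  moves=[
    [0,0,0.003,0,0,0,1],
    [0,0,0.002,0,0,0,1],
    [0,0,0,0,0,0,1],
    [0,0,0,0,0,0,1],
  ],
)

```text
time_s: 8.7
ee_pos: [0.4652, 0.2375, 0.0588]
ee_rot: [-0.0, -0.038, 0.999, 0.0]
ft_force: [0.4, -0.3, -0.3]
width: 0.0001
```

Request:
jog_arm(
  moves=[
    [0,0,0.002,0,0,0,1],
    [0,0,0.001,0,0,0,1],
    [0,0,0,0,0,0,1],
  ],
)

```text
time_s: 9.0
ee_pos: [0.4654, 0.2376, 0.0559]
ee_rot: [0.0, -0.038, 0.999, 0.0]
ft_force: [-0.2, -0.6, 3.4]
width: -0.0
```

Request:
jog_arm(
  moves=[
    [0,0,0.001,0,0,0,1],
    [0,0,0.001,0,0,0,1],
    [0,0,0,0,0,0,1],
  ],
)

```text
time_s: 9.3
ee_pos: [0.4654, 0.2376, 0.0541]
ee_rot: [0.0, -0.038, 0.999, 0.0]
ft_force: [-0.5, 0.7, 3.6]
width: 0.0
```

Request:
jog_arm(
  moves=[
    [0,0,0.001,0,0,0,1],
    [0,0,0,0,0,0,1],
  ],
)

```text
time_s: 9.5
ee_pos: [0.4654, 0.2376, 0.0539]
ee_rot: [0.001, -0.038, 0.999, 0.0]
ft_force: [-3.2, -0.7, 13.6]
width: 0.0002
```

The button went fully down (13.6 N against its stop). I retract and head for the tin, working out the neighbours' positions.

Request:
jog_arm(
  moves=[
    [0,0,-0.01,0,0,0,1],
    [0,0,-0.04,0,0,0,1],
    [-0.01,0,-0.04,0,0,0,1],
    [-0.03,-0.02,-0.03,0,0,0,0],
    [-0.02,-0.04,-0.02,0,0,0,-1],
  ],
)

```text
time_s: 10.0
ee_pos: [0.5312, 0.1836, 0.1956]
ee_rot: [0.002, -0.04, 0.999, 0.001]
ft_force: [0.7, 0.3, -0.6]
width: 0.0283
```

Run:
```python
from h import *
for n,p,z in(('r1',(429,286),.064),('r2',(484,297),.064),('spool',(402,218),.022),('tin',(468,251),.064)): print(n,onz('top',*p,z))
a,_=ray('side',349,361); d=_; 
print('tin lid side',onz('side',349,361,.064),'lid r1',onz('side',295,338,.064))
s=r.get_state(); print(s['ee_pos'],s['ee_rot'],s['qpos'])
```

```text
r1 [ 0.41900567 -0.34896604  0.064     ]
r2 [ 0.39317034 -0.48565875  0.064     ]
spool [ 0.58977791 -0.28904864  0.022     ]
tin [ 0.50610202 -0.44571262  0.064     ]
tin lid side [ 0.50786181 -0.4407895   0.064     ] lid r1 [ 0.4197132  -0.35283997  0.064     ]
[0.5311966  0.1835998  0.19563239] [ 2.13295497e-03 -3.99085239e-02  9.99200826e-01  6.85578476e-04] [ 1.96050809e-01  4.49624268e-01  1.50020390e+00  7.45259972e-04
  1.18733734e+00 -1.45486126e+00]
```

Request:
jog_arm(
  moves=[
    [0.003,-0.045,0,0,0,0,-1],
    [0.003,-0.045,0,0,0,0,-1],
    [0.003,-0.045,0,0,0,0,-1],
    [0.003,-0.045,0,0,0,0,-1],
    [0.003,-0.045,0,0,0,0,-1],
  ],
)

```text
time_s: 10.5
ee_pos: [0.5312, -0.045, 0.1927]
ee_rot: [-0.0, -0.038, 0.999, 0.0]
ft_force: [0.4, -0.4, -0.3]
width: 0.0857
```

Request:
jog_arm(
  moves=[
    [0.005,-0.045,0,0,0,0,-1],
    [0.005,-0.045,0,0,0,0,-1],
    [0.005,-0.045,0,0,0,0,-1],
    [0.005,-0.045,0,0,0,0,-1],
    [0.005,-0.045,0,0,0,0,-1],
  ],
)

```text
time_s: 11.0
ee_pos: [0.5233, -0.2713, 0.1925]
ee_rot: [-0.0, -0.038, 0.999, 0.0]
ft_force: [0.8, -0.1, 0.1]
width: 0.0854
```

Request:
jog_arm(
  moves=[
    [0.005,-0.045,0,0,0,0,-1],
    [0.005,-0.045,0,0,0,0,-1],
    [0.005,-0.03,0,0,0,0,-1],
    [0,0,0,0,0,0,-1],
    [0,0,0,0,0,0,-1],
  ],
)

```text
time_s: 11.5
ee_pos: [0.5176, -0.3904, 0.1919]
ee_rot: [-0.001, -0.037, 0.999, 0.001]
ft_force: [0.0, 1.2, -0.5]
width: 0.0853
```

Run:
```python
from h import *
s,im=snap('wrist','j.png'); print(s['ee_pos'],s['ee_rot'],s['width']);np.save('sj.npy',s,allow_pickle=True)
```

```text
[ 0.51755235 -0.39044873  0.19194959] [-5.04044337e-04 -3.73799991e-02  9.99300661e-01  8.18690014e-04] 0.08528564551838415
```

View pics/j.png

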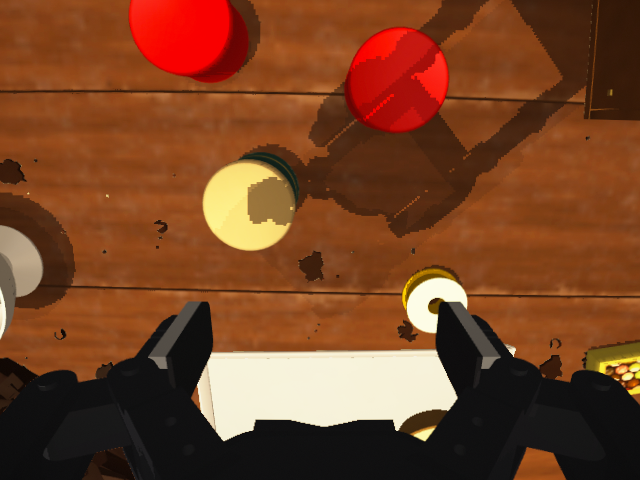

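The tin's lid centre is at (249,204), with red cans at (182,25) and (398,78) and a bowl edge at about (42,262).

Run:
```python
from h import *
s=np.load('sj.npy',allow_pickle=True).item(); im=cv2.imread('pics/j.png'); h=cv2.cvtColor(im,cv2.COLOR_BGR2HSV)
m=((h[:,:,0]>18)&(h[:,:,0]<35)&(h[:,:,1]>70)).astype(np.uint8); m[:140]=0;m[265:]=0;m[:,:180]=0;m[:,310:]=0
(u,v),rad=cv2.minEnclosingCircle(max(cv2.findContours(m,0,2)[0],key=cv2.contourArea)); print(u,v,rad)
for n,p,z in(('tin',(u,v),.064),('bowl',(42,262),.03),('r1',(398,78),.064)): print(n,onz('wrist',*p,z,s))
t=r.get_state();print(t['ee_pos'],t['ee_rot'])
```

```text
247.01150512695312 206.4795379638672 45.89400863647461
tin [ 0.50565513 -0.44338282  0.064     ]
bowl [ 0.57260459 -0.61852086  0.03      ]
r1 [ 0.4171648  -0.35176566  0.064     ]
[ 0.51789863 -0.38959383  0.1922255 ] [-4.29682331e-04 -3.80356270e-02  9.99276005e-01  7.57070812e-04]
```

Request:
jog_arm(
  moves=[
    [0.008,-0.027,0,0,0,0,-1],
    [0.008,-0.027,0.02,0,0,0,-1],
    [0,0,0.02,0,0,0,-1],
    [0,0,0.02,0,0,0,-1],
    [0,0,0,0,0,0,-1],
  ],
)

```text
time_s: 12.05
ee_pos: [0.5056, -0.4426, 0.1297]
ee_rot: [-0.002, -0.039, 0.999, 0.003]
ft_force: [-0.4, 0.5, -0.6]
width: 0.0857
```

Request:
jog_arm(
  moves=[
    [0,0,0,0,0,0,-1],
    [0,0,0,0,0,0,-1],
  ],
)

```text
time_s: 12.25
ee_pos: [0.5072, -0.4451, 0.1345]
ee_rot: [0.001, -0.039, 0.999, -0.001]
ft_force: [0.9, -1.3, -0.8]
width: 0.0857
```

Request:
jog_arm(
  moves=[
    [0.001,0.001,0.025,0,0,0,-1],
    [0,0,0.025,0,0,0,-1],
    [0,0,0.025,0,0,0,-1],
    [0,0,0.02,0,0,0,-1],
    [0,0,0.01,0,0,0,-1],
  ],
)

```text
time_s: 12.75
ee_pos: [0.5053, -0.444, 0.0271]
ee_rot: [-0.0, -0.038, 0.999, 0.0]
ft_force: [-0.2, -1.3, -0.4]
width: 0.0854
```

Request:
jog_arm(
  moves=[
    [0,0,0,0,0,0,-1],
    [0,0,0,0,0,0,-1],
    [0,0,0,0,0,0,-1],
  ],
)

```text
time_s: 13.05
ee_pos: [0.506, -0.4452, 0.0295]
ee_rot: [0.001, -0.038, 0.999, -0.001]
ft_force: [-0.7, 0.4, 0.1]
width: 0.0851
```

Request:
jog_arm(
  moves=[
    [0,0,0.003,0,0,0,0],
    [0,0,0,0,0,0,1],
    [0,0,0,0,0,0,1],
    [0,0,0,0,0,0,1],
    [0,0,0,0,0,0,1],
  ],
)

```text
time_s: 13.55
ee_pos: [0.5053, -0.4441, 0.0255]
ee_rot: [0.0, -0.038, 0.999, 0.0]
ft_force: [-0.9, 2.9, 5.2]
width: 0.0599
```

Request:
jog_arm(
  moves=[
    [0,0,0,0,0,0,1],
    [0,0,0,0,0,0,1],
    [0,0,-0.01,0,0,0,1],
    [0,0,-0.02,0,0,0,1],
    [0,0,-0.03,0,0,0,1],
  ],
)

```text
time_s: 14.05
ee_pos: [0.5042, -0.4436, 0.0834]
ee_rot: [-0.002, -0.038, 0.999, 0.002]
ft_force: [-0.4, -0.7, -3.5]
width: 0.06
```

Request:
jog_arm(
  moves=[
    [0,0,-0.04,0,0,0,1],
    [-0.01,0,-0.04,0,0,0,1],
    [-0.02,0.01,-0.035,0,0,0,1],
    [-0.01,0.03,0,0,0,0,1],
    [-0.005,0.04,0,0,0,0,1],
  ],
)

```text
time_s: 14.55
ee_pos: [0.5448, -0.362, 0.201]
ee_rot: [0.001, -0.037, 0.999, -0.001]
ft_force: [1.2, 0.1, -3.6]
width: 0.0601
```

Request:
jog_arm(
  moves=[
    [-0.005,0.045,0,0,0,0,1],
    [-0.005,0.045,0,0,0,0,1],
    [-0.005,0.045,0,0,0,0,1],
    [-0.005,0.045,0,0,0,0,1],
    [-0.005,0.045,0,0,0,0,1],
  ],
)

```text
time_s: 15.05
ee_pos: [0.5515, -0.1334, 0.2]
ee_rot: [0.0, -0.038, 0.999, -0.0]
ft_force: [0.4, -0.5, -1.1]
width: 0.0601
```

Request:
jog_arm(
  moves=[
    [-0.005,0.045,0,0,0,0,1],
    [-0.005,0.045,0,0,0,0,1],
    [-0.005,0.045,0,0,0,0,1],
    [-0.005,0.045,0,0,0,0,1],
    [-0.005,0.045,0,0,0,0,1],
  ],
)

```text
time_s: 15.55
ee_pos: [0.5594, 0.0929, 0.2001]
ee_rot: [0.0, -0.038, 0.999, -0.0]
ft_force: [1.0, -0.4, -2.9]
width: 0.0598
```

Request:
jog_arm(
  moves=[
    [-0.003,0.045,0,0,0,0,1],
    [-0.003,0.04,0,0,0,0,1],
    [0,0.03,0,0,0,0,1],
    [0,0,0,0,0,0,1],
    [0,0,0,0,0,0,1],
  ],
)

```text
time_s: 16.05
ee_pos: [0.5566, 0.2066, 0.1997]
ee_rot: [-0.0, -0.039, 0.999, -0.0]
ft_force: [-0.2, 0.6, -3.2]
width: 0.0598
```

Request:
jog_arm(
  moves=[
    [0,0,0,0,0,0,1],
    [0,0,0,0,0,0,1],
    [0,0,0,0,0,0,1],
  ],
)

```text
time_s: 16.35
ee_pos: [0.5571, 0.2053, 0.1999]
ee_rot: [0.0, -0.037, 0.999, -0.0]
ft_force: [0.1, -0.2, -3.7]
width: 0.0601
```

Request:
jog_arm(
  moves=[
    [-0.005,0.0265,0.01,0,0,0,1],
    [0,0,0.03,0,0,0,1],
    [0,0,0.03,0,0,0,1],
    [0,0,0.025,0,0,0,1],
    [0,0,0.01,0,0,0,1],
  ],
)

```text
time_s: 16.85
ee_pos: [0.5586, 0.2322, 0.0922]
ee_rot: [-0.002, -0.038, 0.999, -0.001]
ft_force: [-0.7, -1.3, -2.0]
width: 0.0604
```

Request:
jog_arm(
  moves=[
    [0,0,0,0,0,0,1],
    [0,0,0,0,0,0,1],
    [0,0,0,0,0,0,1],
  ],
)

```text
time_s: 17.15
ee_pos: [0.5609, 0.2333, 0.0965]
ee_rot: [0.002, -0.038, 0.999, 0.0]
ft_force: [0.5, 0.0, -2.1]
width: 0.0599
```

Run:
```python
from h import *
s,a=snap('top'); _,b=snap('side')
u,v=proj('side',[.56,.23,.06]).astype(int); print(u,v,s['ee_pos'])
A=cv2.resize(a[150:300,120:270],(390,390)); B=cv2.resize(b[v-75:v+55,u-65:u+65],(390,390))
cv2.imwrite('pics/k.png',np.hstack([A,B])[:,:,::-1])
```

```text
299 190 [0.56087338 0.23326147 0.09653103]
```

View pics/k.png

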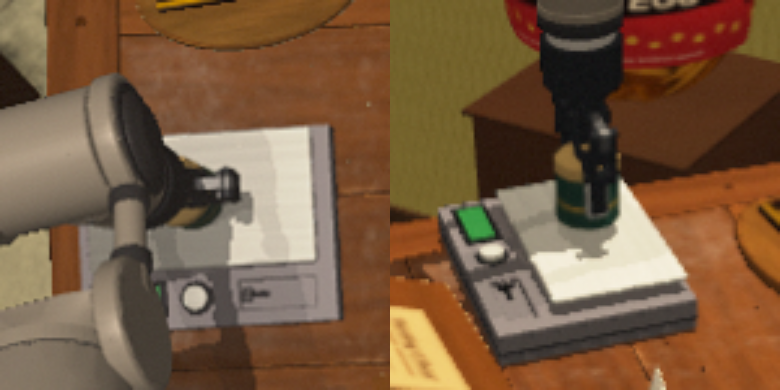

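The tin is upright in the grip over the middle of the pan, the nub is home at the slot's left end, and the button is up. I lower it until it touches.

Request:
jog_arm(
  moves=[
    [0,-0.001,0.006,0,0,0,1],
    [0,0,0.005,0,0,0,1],
    [0,0,0.002,0,0,0,1],
    [0,0,0,0,0,0,1],
    [0,0,0,0,0,0,1],
  ],
)

```text
time_s: 17.75
ee_pos: [0.5599, 0.2322, 0.0817]
ee_rot: [-0.0, -0.038, 0.999, 0.0]
ft_force: [0.4, -0.3, -2.7]
width: 0.0599
```

Request:
jog_arm(
  moves=[
    [0,0,0.001,0,0,0,1],
    [0,0,0,0,0,0,1],
    [0,0,0,0,0,0,1],
  ],
)

```text
time_s: 18.05
ee_pos: [0.5599, 0.2322, 0.0809]
ee_rot: [0.0, -0.038, 0.999, 0.0]
ft_force: [0.4, 0.3, -2.7]
width: 0.0599
```

Request:
jog_arm(
  moves=[
    [0,0,0.001,0,0,0,1],
    [0,0,0,0,0,0,1],
  ],
)

```text
time_s: 18.25
ee_pos: [0.5598, 0.2321, 0.0797]
ee_rot: [-0.0, -0.038, 0.999, 0.0]
ft_force: [-0.1, -0.1, -3.7]
width: 0.0604
```

Request:
jog_arm(
  moves=[
    [0,0,0.0007,0,0,0,1],
    [0,0,0,0,0,0,1],
  ],
)

```text
time_s: 18.45
ee_pos: [0.5599, 0.2322, 0.0795]
ee_rot: [0.0, -0.038, 0.999, 0.0]
ft_force: [-1.9, -0.1, 2.2]
width: 0.06
```

Request:
jog_arm(
  moves=[
    [0,0,0.0005,0,0,0,1],
    [0,0,0,0,0,0,1],
  ],
)

```text
time_s: 18.65
ee_pos: [0.5599, 0.2322, 0.0795]
ee_rot: [0.0, -0.038, 0.999, 0.0]
ft_force: [-3.6, -1.1, 5.5]
width: 0.06
```

The tin is seated (force went from -3 to +5.5 N). I open and then lift straight up.

Request:
jog_arm(
  moves=[
    [0,0,0,0,0,0,0.2],
    [0,0,0,0,0,0,-0.2],
    [0,0,0,0,0,0,-1],
    [0,0,0,0,0,0,-1],
    [0,0,0,0,0,0,-1],
  ],
)

```text
time_s: 19.15
ee_pos: [0.5601, 0.2322, 0.0786]
ee_rot: [0.0, -0.038, 0.999, 0.0]
ft_force: [-0.2, -0.2, 0.4]
width: 0.0854
```

Request:
jog_arm(
  moves=[
    [0,0,0,0,0,0,-1],
    [0,0,-0.01,0,0,0,-1],
    [0,0,-0.02,0,0,0,-1],
    [0,0,-0.03,0,0,0,-1],
    [0,0,-0.04,0,0,0,-1],
  ],
)

```text
time_s: 19.65
ee_pos: [0.559, 0.2319, 0.1788]
ee_rot: [-0.002, -0.038, 0.999, -0.0]
ft_force: [1.2, 1.0, 0.3]
width: 0.0851
```

Request:
jog_arm(
  moves=[
    [0,0,-0.04,0,0,0,-1],
    [0.03,0.03,0,0,0,0,-1],
    [0.03,0.04,0,0,0,0,-1],
    [0.03,0.04,0,0,0,0,-1],
    [0.03,0.04,0,0,0,0,-1],
  ],
)

```text
time_s: 20.15
ee_pos: [0.4276, 0.3736, 0.2197]
ee_rot: [0.001, -0.038, 0.999, 0.0]
ft_force: [0.8, -0.8, 0.1]
width: 0.0854
```

Request:
jog_arm(
  moves=[
    [0.03,0.03,0,0,0,0,-1],
    [0.03,0.03,0,0,0,0,-1],
    [0,0,0,0,0,0,-1],
    [0,0,0,0,0,0,-1],
    [0,0,0,0,0,0,-1],
  ],
)

```text
time_s: 20.65
ee_pos: [0.3652, 0.4273, 0.219]
ee_rot: [0.0, -0.038, 0.999, 0.0]
ft_force: [0.5, -0.5, 0.0]
width: 0.0853
```

Run:
```python
from h import *
s,a=snap('top'); _,b=snap('side'); print(s['time_s'],s['ee_pos'],s['width'],s['ft_force'])
A=cv2.resize(a[170:300,130:260],(390,390)); B=cv2.resize(b[115:245,234:364],(390,390)); 
cv2.imwrite('pics/l.png',np.hstack([A,B])[:,:,::-1]); cv2.imwrite('pics/a2.png',a[:,:,::-1]);cv2.imwrite('pics/b2.png',b[:,:,::-1])
h=cv2.cvtColor(a,cv2.COLOR_RGB2HSV); m=((h[:,:,0]>17)&(h[:,:,0]<35)&(h[:,:,1]>90)&(h[:,:,2]>120)).astype(np.uint8); m[:195]=0;m[258:]=0;m[:,:150]=0;m[:,245:]=0
c=max(cv2.findContours(m,0,2)[0],key=cv2.contourArea); (u,v),rad=cv2.minEnclosingCircle(c); print(u,v,rad,onz('top',u,v,.118))
p=cv2.imread('pics/a.png')[:,:,::-1].astype(int); d=abs(p-a).sum(2)
for n,(y0,y1,x0,x1) in dict(spool=(205,232,388,416),pack=(178,210,296,345),card=(222,240,286,320)).items(): print(n,d[y0:y1,x0:x1].max(),d[y0:y1,x0:x1].mean())
```

```text
20.65 [0.36518932 0.42732848 0.21900581] 0.08526126780436544 [ 0.4989551  -0.4797872   0.02465191]
189.0 224.0 13.416507720947266 [0.56034053 0.22841276 0.118     ]
spool 23 4.732804232804233
pack 19 5.034438775510204
card 18 4.968954248366013
```

View pics/l.png

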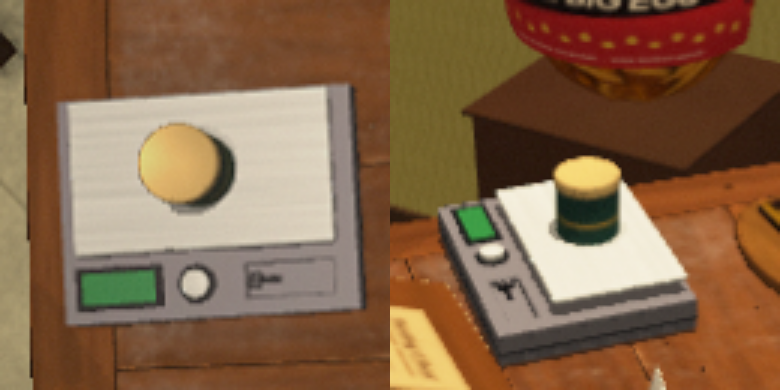

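The tin stands upright at the pan's centre: (0.560, 0.228), against (0.560, 0.230) for the pan in the same camera. The nub is home, the button is up, and the bystanders haven't moved.

```bash
python3 -c "
from plant import r
print(r.hand_in())"
```

```text
the job is handed in; nothing more can be done
None
```

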